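Start up the sample carousel

TASK

Start up the sample carousel in this order: on the grey power unit push the raised end of the wide rocker fully down, then push the lock plunger on the carousel's front ledge fully home, and last press the long bar key on the keypad fully down and let it come back up. Only these three are pushed: leave the narrow rocker and the other keys alone, lift nothing, and leave the loose keypad and everything else standing where they are.

Things in the scene. Friction and masses are not known exactly. Their poses are not given: they have to be found in the camera images.
- power_unit: grey box with two grey rockers on top, fixed in place, 170 x 160 x 65 mm (its x, y, z); stands left or right of the carousel; origin at the centre of its underside, z up, its -x side roughly faces the robot. Both rockers pivot about the unit's y axis at x = -40 mm, z = 71 mm: the wide one at y = +35 mm, the narrow one at y = -35 mm
- wide_rocker (a joint): wide rocker, 60 mm long (unit's x), 36 mm wide (unit's y), two 30 mm halves that form a shallow V. 0 (off) = its half on the unit's -x side is raised by 0.4 rad and the other half lies level; 0.4 (on) = the -x half lies level, its upper face 74 mm above the unit's underside. Turns from about 4 N pressed 20 mm from the pivot and stays where it is left; starts between 0 and 0.06
- wide_rocker_end (a point): point on the upper face of the wide rocker's raised half, 20 mm from the pivot, on its centre line; moves with the rocker and ends 74 mm above the unit's underside, at x = -60 mm, y = +35 mm of the unit
- narrow_rocker (a joint): narrow rocker beside it, 60 mm long, only 18 mm wide, otherwise alike; 0 = off, to be left off
- carousel: white round sample carousel, fixed in place: drum of 290 mm diameter, 70 mm high, steel disc with tubes (tops at 110 mm) on it, a post with a short arm 236 mm high on its far side, and a front ledge 130 mm wide (y), 45 mm high, reaching to x = -225 mm. Origin at the centre of the drum's underside, z up, ledge on its -x side
- lock_plunger (a joint): lock plunger with an aluminium knob of 26 mm diameter that stands up on the ledge at x = -195 mm, y = -25 mm of the carousel; 0 = fully out (top 70 mm above the table), 0.012 m = fully home (top 58 mm). Pushed straight down with about 5 N it moves, and stays where it is left; starts between 0 and 0.002
- lock_plunger_top (a point): centre of the plunger knob's top face; moves with it
- keypad: loose white keypad of 0.9 kg on the table, 170 x 200 x 40 mm (its x, y, z), with a dark display across its +x end and five grey keys that stand 9 mm above its top; origin at the centre of its underside, z up, its -x side roughly faces the robot; stands left or right of the carousel, opposite the power unit
- bar_key (a joint): long bar key, 24 (x) x 70 (y) mm, centre at x = -55 mm, y = -35 mm of the keypad; spring key, 0 = up, 0.005 m = fully down at 5 N, springs back
- bar_key_top (a point): centre of the bar key's top face, 49 mm above the keypad's underside when up; moves with it
- round_key (a joint): round key, 26 mm diameter, beside the bar key at x = -55 mm, y = +55 mm of the keypad; 0 = up, 0.005 = down; not to be pressed
- square_left (a joint): square key, 24 mm, at x = 5 mm, y = 60 mm of the keypad; 0 = up, 0.005 = down; not to be pressed
- square_mid (a joint): square key, 24 mm, at x = 5 mm, y = 0 of the keypad; not to be pressed
- square_right (a joint): square key, 24 mm, at x = 5 mm, y = -60 mm of the keypad; not to be pressed
- jar: loose amber jar, 36 mm diameter, 42 mm high, standing on the power unit at about x = +60 mm; origin at the centre of its underside
- vial: loose clear vial, 20 mm diameter, 30 mm high, standing on the carousel's ledge about 63 mm to the +y side of the plunger; origin at the centre of its underside
- pliers: loose pliers with red handles, about 160 x 60 x 18 mm, lying nearest the robot; origin on the underside near the joint, handles to its -x
- microplate: loose white well plate, 127 x 85 x 14 mm, lying near the robot on its right; origin at the centre of its underside
- reagent_bottle: loose white bottle, 56 mm diameter, 110 mm high, at the far left; origin at the centre of its underside
- tube_rack: loose grey rack with capped tubes, 100 x 50 x 82 mm, at the far right; origin at the centre of its underside
Things that resemble listed ones, but are neither listed nor needed, are in the scene too. Leave any yellow look-alike of the power_unit alone.

How it is judged:
By the outcome, as a careful person would: the job done as asked, in the order asked, and still so for the second after the job is handed in, with the robot touching nothing.
It also fails if it takes over 42 s, if anything falls off the work surface, if the arm or the gripper's body presses on something with over 40 N, if the wrist force passes 120 N, or if a joint passes its speed limit or range.

ROBOT

A 6-joint arm with a two-finger parallel gripper is mounted at the origin on the work surface. World frame = base frame: x ahead of the robot, y to its left, z up, the work surface at z = 0. Lengths are in m, angles in degrees, forces in N, time in s.
With the tool pointing down it reaches from about 0.35 to 0.875 m from the base axis. Payload 4.2 kg.
Tool frame: the origin (TCP) lies on the centre line of the jaws, within the pads' length; the fingertips stand 25 mm ahead of it and the grasp point (between the pads) lies 6 mm ahead of it; z points along the fingers, y is the line along which they close (so a half turn about z gives the same grasp; the last joint's range is limited). The gripper opens to 87 mm and grips with 3 to 60 N. Pads are 19 mm wide; open, the fingers measure 117 mm over their backs; the gripper's body (75 mm by 190 mm) begins 51 mm behind the grasp point.
Start: joints at [82.712, 22.042, 0.453, 0, -68.411, -14.817], TCP at [0.235, 0.579, 0.248] pointing down, gripper open.
Joint ranges: [-179.83, 179.83], [-69.29, 118.12], [-61.27, 80.66], [-181.25, 117.63], [-171.15, -9.14], [-177.46, 177.46]. Speed limits (degrees/s): [159.86, 159.86, 180, 180, 180, 180].

INTERFACE

Orientations are given as a 3x3 rotation matrix whose columns are the frame's x, y, z axes.
In Python, from station import r gives the robot as it stands.
- The arm moves only by the tool move_arm, never from a script. Its argument "series" is a list of rows, each an object with "grip": the opening, from 0 (shut) to 1 (fully open); "xyz": the shift along the tool's x, y, z in mm, a list of three; "angular": the turn, a rotation vector about the tool's x, y, z in rad, a list of three. A call has 1 to 10 rows; each row is the pose to reach, as a shift and turn from the pose commanded when the call began, along the tool's axes at that moment; what a row does not reach only later rows make up. A row lasts 1/10 s, in which the tool goes at most 50 mm and 8.59 degrees, less where a joint would pass 70% of its speed; a pose out of reach is approached as far as the arm can. A call with a gripper value outside its range is refused whole. The fingers move at their own pace and stop on an object; the grip force is fixed at half the most. Time passes only in rows, so rows that repeat a pose let the fingers close. It gives the time, the measured TCP pose, the force, the opening and the grip force at its end, in the units of the state.
- r.sense(): the state, without advancing time (a new reading comes with each control period).
- r.capture(name): name is "side" or "top"; returns a dict with "img" (420x560x3 uint8, red, green, blue), "camera_matrix" (3x3 intrinsics, pixels), "k1" (the pictures are not rectified: a ray, as slopes to the right and down, at radius r is drawn at 1 + k1 r^2 times it, then the intrinsics apply), "rvec" (rotation vector, rad) and "tvec" (3), from world to camera coordinates, as OpenCV has them. Camera axes: x right, y down, z forward; pixel columns grow to the right and rows downward; lengths in m; the calibration is good to about 2 mm. A picture is of the moment at which its call begins. There is no depth.
- r.finish_job(): hands the job in; it is judged then, once.
The state is a dict: "time_s": time; "joints": joint angles; "joint_velocities": joint speeds; "effort": joint torques, N m; "tcp_pos": TCP position; "ee_rot": TCP orientation; "wrist_force": force on the tool from outside, world axes, zero at the start; "moment": the same for the moment, N m; "gripper_width": opening from 0.0 (shut) to 1.0 (fully open); "gripper_force": force on a finger pad.
Only numpy, scipy, OpenCV 4.12 (cv2) and the standard library are available. Lean on these libraries where they do the work, as an engineer would, in place of code of your own. Each camera call takes 0.05 s, during which the arm holds its last target. There are 200 camera calls.

## Working session

There is one attempt and no reset: what is moved stays moved. The work goes in short steps, Python scripts to look and compute and a tool call to move; the robot and the scene stay as the last step left them, time stands still between calls to the robot, and variables do not carry over. Pictures are saved under pics/ and viewed, at most 10 in all, crops included, and the job is handed in when it is done.

Besides the shell and the picture viewer there is one more tool, called after "Request:" as a command line: name --argument value ..., lists and objects as JSON in quotes. move_arm: Moves the arm, as the interface text tells. Its arguments: {"type":"object","properties":{"series":{"type":"array"}},"required":["series"]}

```bash
mkdir -p pics; cat > h.py <<'E'
import numpy as np,cv2
from station import r
def cap(n):
    c=r.capture(n);c['K']=np.array(c['camera_matrix'],float);c['R']=cv2.Rodrigues(np.array(c['rvec'],float))[0];c['t']=np.array(c['tvec'],float).ravel();return c
def ray(c,u,v):
    K=c['K'];d=np.array([(u-K[0,2])/K[0,0],(v-K[1,2])/K[1,1]]);s=d.copy()
    for _ in range(20): s=d/(1+c['k1']*(s@s))
    return -c['R'].T@c['t'],c['R'].T@np.array([s[0],s[1],1])
def plane(c,u,v,z):
    o,d=ray(c,u,v);return o+d*(z-o[2])/d[2]
def tri(a,p,b,q):
    o1,d1=ray(a,*p);o2,d2=ray(b,*q);s=np.linalg.lstsq(np.c_[d1,-d2],o2-o1,rcond=None)[0]
    A=o1+s[0]*d1;B=o2+s[1]*d2;return (A+B)/2,np.linalg.norm(A-B)
def proj(c,P):
    x=c['R']@np.array(P)+c['t'];s=x[:2]/x[2];s=s*(1+c['k1']*(s@s));return c['K'][:2,:2]@s+c['K'][:2,2]
def save(c,f,box=None,k=1):
    i=c['img'][:,:,::-1]
    if box: i=i[box[1]:box[3],box[0]:box[2]]
    cv2.imwrite('pics/'+f,cv2.resize(np.ascontiguousarray(i),None,fx=k,fy=k,interpolation=cv2.INTER_CUBIC))
E
python3 - <<'E'
from h import *
for n in('top','side'):
    c=cap(n);save(c,n+'0.png',None,1.4);print(n,-c['R'].T@c['t'],c['R'][2],c['k1'],c['K'][0,0])
s=r.sense();print(s['time_s'],np.array(s['ee_rot']).round(3),s['tcp_pos'])
E
```

```text
top [0.24881242 0.00744932 1.29638506] [ 0.19922164  0.00685423 -0.97993049] 0.018129468795952786 503.57200157126795
side [0.22097382 0.56312168 0.76945043] [ 0.28635786 -0.62214771 -0.7286504 ] -0.09350390481680189 406.3338223140211
0.1 [[ 0.926 -0.376 -0.001]
 [-0.376 -0.926 -0.002]
 [ 0.     0.002 -1.   ]] [0.23498438 0.57861983 0.24657996]
```

View pics/top0.png

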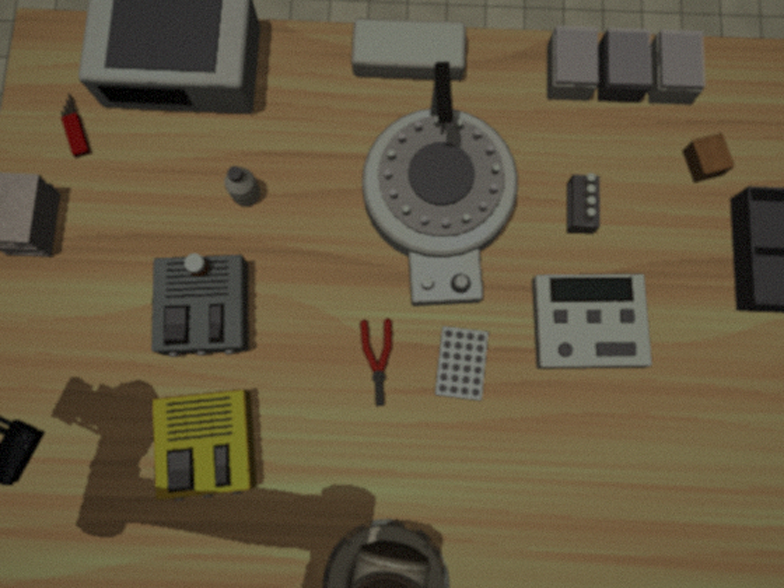

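View pics/side0.png

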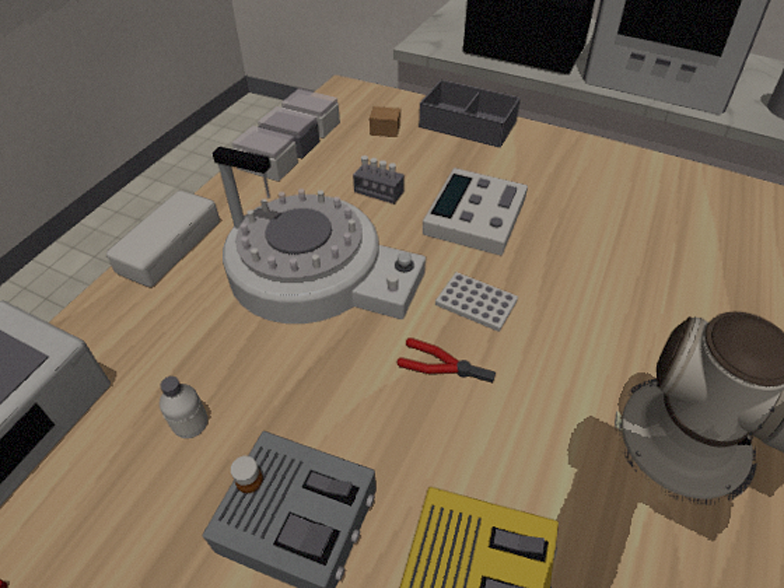

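Top view (1.4x pixels): the grey power unit is at (200,300) and its yellow look-alike at (200,440). On the grey unit, the wide rocker is at (175,325) and the narrow one at (216,322). On the ledge, the plunger is at (460,283) and the vial at (428,284). The bar key is at (616,349), with the round key at (565,350) and the squares at y≈316. I choose the grey unit's left (wide) rocker, the right-hand dark-ringed knob and the long key. Next is a close crop to check.

```bash
python3 - <<'E'
from h import *
a=cap('top');b=cap('side')
def cr(c,x,y,w,h,k=3):
    i=np.ascontiguousarray(c['img'][y:y+h,x:x+w,::-1]);return cv2.resize(i,(260,290),interpolation=cv2.INTER_CUBIC)
# each crop 87x97 -> approx 3x
T=[(102,172),(275,165),(378,190)]
S=[(150,300,130,145),(235,165,87,97),(297,115,87,97)]
m=np.vstack([np.hstack([cr(a,x,y,87,97) for x,y in T]),np.hstack([cr(b,*s) for s in S])])
cv2.imwrite('pics/mos.png',m)
E
```

```text
(no output)
```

View pics/mos.png

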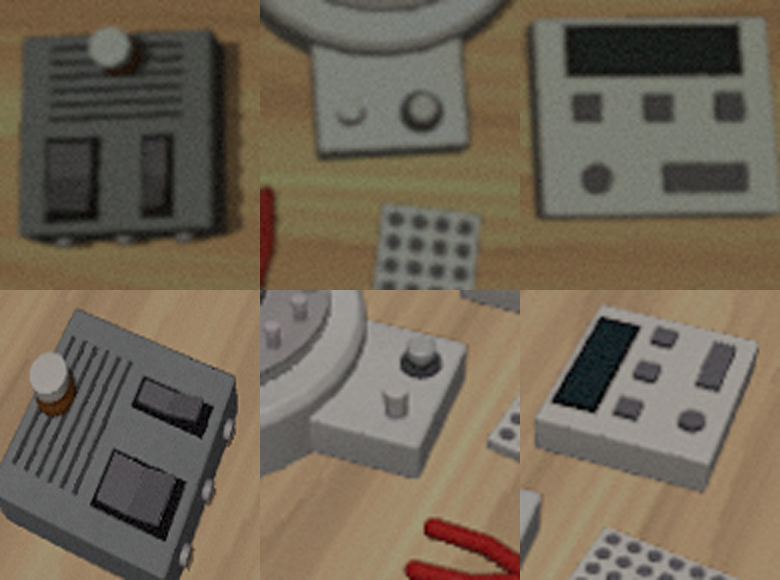

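The crops confirm the choice: the wide rocker is at top-crop (72,178), the plunger knob top at (425,104), the vial at (350,112) and the bar key at (705,178). Now I'll triangulate them.

```bash
cat > m.py <<'E'
from h import *
a=cap('top');b=cap('side')
f=87/260
T={'p':(102,172,0),'c':(275,165,260),'k':(378,190,520)}
def t(w,x,y): o=T[w];return ((x-o[2])*f+o[0]-.33,y*97/290+o[1]-.33)
S={'p':(150,300,0,.5),'c':(235,165,260,f),'k':(297,115,520,f)}
def s(w,x,y): o=S[w];return ((x-o[2])*o[3]+o[0]-.33,(y-290)*o[3]+o[1]-.33)
def q(n,w,A,B,z):
    P,e=tri(a,t(w,*A),b,s(w,*B));print(n,P.round(4),'gap',round(e,4),'planeT',plane(a,*t(w,*A),z).round(4)[:2],'planeS',plane(b,*s(w,*B),z).round(4)[:2])
q('bar','k',(705,178),(716,366),.049)
q('round','k',(597,179),(692,419),.049)
q('sqL','k',(587,107),(629,407),.049)
q('sqR','k',(730,106),(664,337),.049)
q('plug','c',(425,104),(422,348),.07)
q('ledgeR','c',(468,146),(467,345),.045)
q('ledgeL','c',(319,153),(418,474),.045)
q('unit far-right','p',(212,33),(80,310),.065)
q('unit far-left','p',(26,38),(0,492),.065)
q('unit near-right','p',(213,232),(237,376),.065)
q('wide far-left','p',(48,140),(94,501),.071)
q('wide far-right','p',(97,139),(118,453),.071)
q('wide near-left','p',(47,209),(167,528),.083)
q('wide near-right','p',(94,209),(182,482),.083)
E
python3 m.py; python3 -c "
from station import r
print(r.sense()['time_s'])"
```

```text
bar [ 0.4206 -0.3905  0.0455] gap 0.0003 planeT [ 0.42   -0.3894] planeS [ 0.4198 -0.3859]
round [ 0.4154 -0.3     0.0483] gap 0.0005 planeT [ 0.415  -0.2999] planeS [ 0.4155 -0.2992]
sqL [ 0.4753 -0.2924  0.0471] gap 0.0009 planeT [ 0.4754 -0.2918] planeS [ 0.4742 -0.2902]
sqR [ 0.4823 -0.4126  0.0459] gap 0.0 planeT [ 0.4817 -0.4115] planeS [ 0.4812 -0.4084]
plug [ 0.5298 -0.1132  0.0626] gap 0.0031 planeT [ 0.5296 -0.1122] planeS [ 0.525  -0.1063]
ledgeR [ 0.5018 -0.1519  0.0435] gap 0.0019 planeT [ 0.5005 -0.1519] planeS [ 0.5022 -0.1504]
ledgeL [ 0.4937 -0.0275  0.0083] gap 0.0043 planeT [ 0.4888 -0.026 ] planeS [0.4784 0.0009]
unit far-right [0.5582 0.2865 0.0546] gap 0.0012 planeT [0.5561 0.2844] planeS [0.5526 0.2904]
unit far-left [0.5523 0.4588 0.0011] gap 0.0161 planeT [0.5447 0.4399] planeS [0.5172 0.4654]
unit near-right [0.3911 0.2745 0.039 ] gap 0.0001 planeT [0.3882 0.269 ] planeS [0.385  0.2848]
wide far-left [0.4629 0.4275 0.0133] gap 0.0092 planeT [0.4576 0.4101] planeS [0.4402 0.4369]
wide far-right [0.464  0.3829 0.0219] gap 0.0096 planeT [0.4602 0.3699] planeS [0.4435 0.3939]
wide near-left [0.3974 0.42   0.0166] gap 0.0197 planeT [0.3989 0.4008] planeS [0.3728 0.4313]
wide near-right [0.4015 0.3798 0.0197] gap 0.0142 planeT [0.4006 0.3629] planeS [0.3797 0.3943]
0.3
```

The side crop of the unit was clipped at the image border, so its row scale was wrong. I'll correct that and remeasure.

```bash
sed -i 's/(y-290)\*o\[3\]/(y-290)*(120\/290 if w=="p" else o[3])/; s/(418,474),.045/(415,447),.045/' m.py; cat >> m.py <<'E'
for n,w,A in (('plug base','c',(420,112)),):print(plane(a,*t(w,*A),.045))
E
python3 m.py | tail -11
```

```text
plug [ 0.5298 -0.1132  0.0626] gap 0.0031 planeT [ 0.5296 -0.1122] planeS [ 0.525  -0.1063]
ledgeR [ 0.5018 -0.1519  0.0435] gap 0.0019 planeT [ 0.5005 -0.1519] planeS [ 0.5022 -0.1504]
ledgeL [ 0.4913 -0.0256  0.0429] gap 0.0041 planeT [ 0.4888 -0.026 ] planeS [ 0.4926 -0.0238]
unit far-right [0.5572 0.2854 0.0602] gap 0.0003 planeT [0.5561 0.2844] planeS [0.5547 0.2872]
unit far-left [0.5429 0.441  0.0568] gap 0.0079 planeT [0.5447 0.4399] planeS [0.5351 0.4412]
unit near-right [0.3905 0.2702 0.0617] gap 0.0038 planeT [0.3882 0.269 ] planeS [0.3916 0.2718]
wide far-left [0.4578 0.4109 0.0684] gap 0.0006 planeT [0.4576 0.4101] planeS [0.4566 0.4114]
wide far-right [0.4601 0.3713 0.0648] gap 0.0026 planeT [0.4602 0.3699] planeS [0.4566 0.3728]
wide near-left [0.3953 0.4021 0.0752] gap 0.0092 planeT [0.3989 0.4008] planeS [0.3888 0.4032]
wide near-right [0.3996 0.3665 0.0682] gap 0.0057 planeT [0.4006 0.3629] planeS [0.3931 0.3702]
[ 0.52816867 -0.11056601  0.045     ]
```

The measurements agree with the text. The power unit yaw is about 5° and the rocker end is near (0.402, 0.386). The plunger is near (0.529, -0.111) and the bar key near (0.420, -0.389). I'll move above the rocker with the gripper shut.

Request:
move_arm --series '[{"grip": 0,"xyz": [38,19,0],"angular": [0,0,-0.08]},{"grip": 0,"xyz": [76,38,0],"angular": [0,0,-0.16]},{"grip": 0,"xyz": [114,57,20],"angular": [0,0,-0.24]},{"grip": 0,"xyz": [152,76,40],"angular": [0,0,-0.32]},{"grip": 0,"xyz": [190,96,60],"angular": [0,0,-0.4]},{"grip": 0,"xyz": [227,116,80],"angular": [0,0,-0.476]},{"grip": 0,"xyz": [227,116,97],"angular": [0,0,-0.476]},{"grip": 0,"xyz": [227,116,97],"angular": [0,0,-0.476]},{"grip": 0,"xyz": [227,116,97],"angular": [0,0,-0.476]}]'

```text
time_s: 1.3
tcp_pos: [0.4021, 0.3866, 0.151]
ee_rot: [[0.996, 0.09, 0.001], [0.09, -0.996, 0.0], [0.001, -0.0, -1.0]]
wrist_force: [-0.6, 0.6, 0.7]
gripper_width: 0.262
gripper_force: 0.0
```

```bash
python3 - <<'E'
from h import *
b=cap('side');save(b,'s1.png',(140,230,340,420),3)
s=r.sense();print(s['time_s'],np.array(s['ee_rot']).round(3),np.array(s['tcp_pos']).round(4),s['wrist_force'],s['gripper_width'])
p=np.array(s['tcp_pos']);print((proj(b,p-[0,0,.025])-[140,230])*3,(proj(b,[.402,.386,.08])-[140,230])*3)
E
```

```text
1.35 [[ 0.996  0.091  0.001]
 [ 0.091 -0.996  0.001]
 [ 0.001 -0.001 -1.   ]] [0.402  0.3872 0.1516] [-0.23555049 -0.45039905  0.08080368] 0.2223516666277964
[264.60632026 439.16467803] [274.68010795 467.57603586]
```

View pics/s1.png

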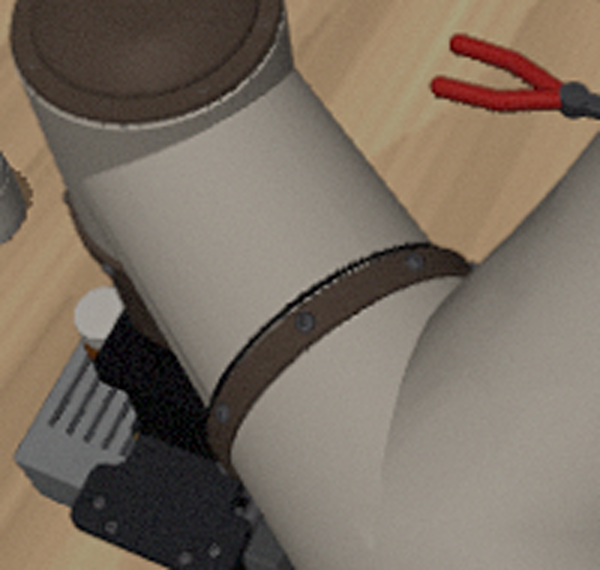

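The arm hides the rocker in this view, with the jar and body clear at (100,315). I'll go by the measurement and watch the force on the way down.

Request:
move_arm --series '[{"grip": 0,"xyz": [0,0,10],"angular": [0,0,0]},{"grip": 0,"xyz": [0,0,15],"angular": [0,0,0]},{"grip": 0,"xyz": [0,0,20],"angular": [0,0,0]},{"grip": 0,"xyz": [0,0,25],"angular": [0,0,0]},{"grip": 0,"xyz": [0,0,30],"angular": [0,0,0]},{"grip": 0,"xyz": [0,0,34],"angular": [0,0,0]},{"grip": 0,"xyz": [0,0,34],"angular": [0,0,0]}]'

```text
time_s: 2.05
tcp_pos: [0.4016, 0.3858, 0.1158]
ee_rot: [[0.996, 0.09, -0.001], [0.09, -0.996, -0.001], [-0.001, 0.001, -1.0]]
wrist_force: [0.7, -0.2, 1.0]
gripper_width: 0.005
gripper_force: 0.0
```

Request:
move_arm --series '[{"grip": 0,"xyz": [0,0,3],"angular": [0,0,0]},{"grip": 0,"xyz": [0,0,6],"angular": [0,0,0]},{"grip": 0,"xyz": [0,0,9],"angular": [0,0,0]},{"grip": 0,"xyz": [0,0,12],"angular": [0,0,0]},{"grip": 0,"xyz": [0,0,14],"angular": [0,0,0]},{"grip": 0,"xyz": [0,0,14],"angular": [0,0,0]}]'

```text
time_s: 2.65
tcp_pos: [0.4017, 0.3861, 0.1023]
ee_rot: [[0.996, 0.09, -0.0], [0.09, -0.996, -0.0], [-0.0, 0.0, -1.0]]
wrist_force: [-0.3, -0.5, 1.9]
gripper_width: 0.001
gripper_force: 0.7
```

Request:
move_arm --series '[{"grip": 0,"xyz": [0,0,1],"angular": [0,0,0]},{"grip": 0,"xyz": [0,0,2],"angular": [0,0,0]},{"grip": 0,"xyz": [0,0,3],"angular": [0,0,0]},{"grip": 0,"xyz": [0,0,3],"angular": [0,0,0]}]'

```text
time_s: 3.05
tcp_pos: [0.4019, 0.3862, 0.0995]
ee_rot: [[0.996, 0.09, 0.0], [0.09, -0.996, 0.0], [0.0, -0.0, -1.0]]
wrist_force: [-2.3, 0.1, 2.9]
gripper_width: 0.003
gripper_force: 1.2
```

Request:
move_arm --series '[{"grip": 0,"xyz": [0,0,0.5],"angular": [0,0,0]},{"grip": 0,"xyz": [0,0,1],"angular": [0,0,0]},{"grip": 0,"xyz": [0,0,1],"angular": [0,0,0]}]'

```text
time_s: 3.35
tcp_pos: [0.4019, 0.3862, 0.0994]
ee_rot: [[0.996, 0.09, 0.0], [0.09, -0.996, 0.0], [0.0, -0.0, -1.0]]
wrist_force: [-3.6, -1.3, 7.7]
gripper_width: 0.003
gripper_force: 3.7
```

Request:
move_arm --series '[{"grip": 0,"xyz": [0,0,1],"angular": [0,0,0]},{"grip": 0,"xyz": [0,0,2],"angular": [0,0,0]},{"grip": 0,"xyz": [0,0,2],"angular": [0,0,0]}]'

```text
time_s: 3.65
tcp_pos: [0.4019, 0.3862, 0.0992]
ee_rot: [[0.996, 0.091, 0.001], [0.091, -0.996, 0.0], [0.001, -0.0, -1.0]]
wrist_force: [-6.8, -3.1, 17.5]
gripper_width: 0.005
gripper_force: 8.7
```

The rocker meets a hard stop at tip height 0.0744 under 17 N, so it is fully down. I'll lift and cross to the plunger.

Request:
move_arm --series '[{"grip": 0,"xyz": [0,0,-15],"angular": [0,0,0]},{"grip": 0,"xyz": [0,0,-40],"angular": [0,0,0]},{"grip": 0,"xyz": [0,0,-65],"angular": [0,0,0]},{"grip": 0,"xyz": [6,36,-65],"angular": [0,0,0]},{"grip": 0,"xyz": [12,76,-65],"angular": [0,0,0]},{"grip": 0,"xyz": [20,122,-65],"angular": [0,0,0]},{"grip": 0,"xyz": [27,168,-65],"angular": [0,0,0]},{"grip": 0,"xyz": [34,214,-65],"angular": [0,0,0]},{"grip": 0,"xyz": [42,260,-65],"angular": [0,0,0]}]'

```text
time_s: 4.55
tcp_pos: [0.4674, 0.1292, 0.1614]
ee_rot: [[0.996, 0.091, 0.001], [0.091, -0.996, 0.0], [0.001, -0.0, -1.0]]
wrist_force: [-0.0, 0.9, -0.1]
gripper_width: 0.005
gripper_force: 0.0
```

Request:
move_arm --series '[{"grip": 0,"xyz": [7,45,0],"angular": [0,0,0]},{"grip": 0,"xyz": [15,90,0],"angular": [0,0,0]},{"grip": 0,"xyz": [22,135,0],"angular": [0,0,0]},{"grip": 0,"xyz": [30,180,0],"angular": [0,0,0]},{"grip": 0,"xyz": [36,220,0],"angular": [0,0,0]},{"grip": 0,"xyz": [40,246,0],"angular": [0,0,0]},{"grip": 0,"xyz": [40,246,0],"angular": [0,0,0]},{"grip": 0,"xyz": [40,246,0],"angular": [0,0,0]}]'

```text
time_s: 5.35
tcp_pos: [0.5289, -0.111, 0.161]
ee_rot: [[0.996, 0.088, -0.001], [0.088, -0.996, 0.0], [-0.0, -0.0, -1.0]]
wrist_force: [-0.0, -0.3, -0.0]
gripper_width: 0.006
gripper_force: 0.0
```

```bash
python3 - <<'E'
from h import *
a=cap('top');b=cap('side')
s=r.sense();print(s['time_s'],np.array(s['tcp_pos']).round(4),np.array(s['wrist_force']).round(1))
i=np.ascontiguousarray(b['img'][280:420,150:290,::-1]);j=np.ascontiguousarray(b['img'][150:290,210:350,::-1])
cv2.imwrite('pics/s2.png',np.hstack([cv2.resize(x,(390,390),interpolation=cv2.INTER_CUBIC) for x in(i,j)]))
E
```

```text
5.45 [ 0.5289 -0.1099  0.1613] [-0.4  0.6 -0.8]
```

View pics/s2.png

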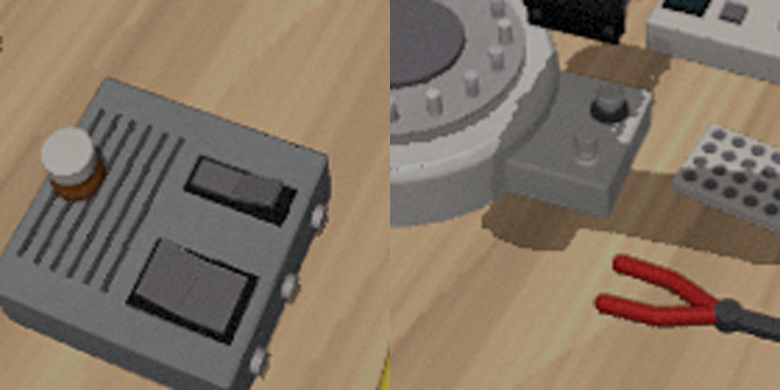

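Left crop: the wide rocker is at (195,290), the narrow one is still tilted, and the jar stands. Right crop: the tool's shadow covers the ledge, with the knob at (608,105) and the vial at (585,150). I'll check the rocker state numerically against the expected corner projections.

```bash
python3 - <<'E'
from h import *
b=cap('side');save(b,'s3.png',(185,330,265,410),7)
th=np.radians(5.2);c,s=np.cos(th),np.sin(th)
def W(x,y,z): return [.4655+c*x-s*y,.356+s*x+c*y,z]
for st,n,f in(('off',(-.0676-.0012,.074+.0117),(-.010,.074)),('on',(-.070,.074),(-.0124,.0857))):
  print(st,*[((proj(b,W(x,y,z))-[185,330])*7).round() for x,z in(n,(-.04,.074),f) for y in(.053,.017)])
E
```

```text
off [325. 464.] [387. 323.] [220. 437.] [284. 299.] [108. 392.] [175. 257.]
on [334. 482.] [396. 342.] [220. 437.] [284. 299.] [109. 379.] [177. 242.]
```

View pics/s3.png

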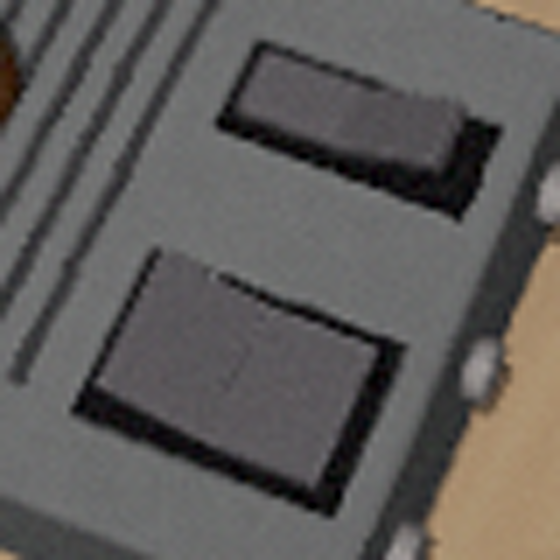

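The wide rocker's corners, near (310,488)/(380,348) and far (92,385)/(158,248), match the "on" state. The narrow rocker is still raised. Now I'll go down on the plunger.

Request:
move_arm --series '[{"grip": 0,"xyz": [0,0,20],"angular": [0,0,0]},{"grip": 0,"xyz": [0,0,38],"angular": [0,0,0]},{"grip": 0,"xyz": [0,0,52],"angular": [0,0,0]},{"grip": 0,"xyz": [0,0,61],"angular": [0,0,0]},{"grip": 0,"xyz": [0,0,64],"angular": [0,0,0]},{"grip": 0,"xyz": [0,0,67],"angular": [0,0,0]},{"grip": 0,"xyz": [0,0,70],"angular": [0,0,0]},{"grip": 0,"xyz": [0,0,73],"angular": [0,0,0]},{"grip": 0,"xyz": [0,0,75],"angular": [0,0,0]},{"grip": 0,"xyz": [0,0,75],"angular": [0,0,0]}]'

```text
time_s: 6.5
tcp_pos: [0.5296, -0.1102, 0.0869]
ee_rot: [[0.996, 0.09, 0.001], [0.09, -0.996, 0.0], [0.001, -0.0, -1.0]]
wrist_force: [-0.4, 1.5, 3.6]
gripper_width: 0.007
gripper_force: 1.5
```

Request:
move_arm --series '[{"grip": 0,"xyz": [0,0,1],"angular": [0,0,0]},{"grip": 0,"xyz": [0,0,2],"angular": [0,0,0]},{"grip": 0,"xyz": [0,0,3],"angular": [0,0,0]},{"grip": 0,"xyz": [0,0,4],"angular": [0,0,0]},{"grip": 0,"xyz": [0,0,4],"angular": [0,0,0]}]'

```text
time_s: 7.0
tcp_pos: [0.5296, -0.1103, 0.0833]
ee_rot: [[0.996, 0.091, 0.001], [0.091, -0.996, -0.0], [0.001, 0.0, -1.0]]
wrist_force: [-0.6, 3.5, 8.1]
gripper_width: 0.003
gripper_force: 4.4
```

Request:
move_arm --series '[{"grip": 0,"xyz": [0,0,1],"angular": [0,0,0]},{"grip": 0,"xyz": [0,0,2],"angular": [0,0,0]},{"grip": 0,"xyz": [0,0,2],"angular": [0,0,0]}]'

```text
time_s: 7.3
tcp_pos: [0.5297, -0.1103, 0.0832]
ee_rot: [[0.996, 0.091, 0.002], [0.091, -0.996, -0.001], [0.002, 0.001, -1.0]]
wrist_force: [-4.4, 5.2, 20.0]
gripper_width: 0.007
gripper_force: 9.7
```

The plunger stopped hard at tip height 0.0582 under 20 N, so it is home. I'll lift and go over the bar key.

Request:
move_arm --series '[{"grip": 0,"xyz": [0,0,-15],"angular": [0,0,0]},{"grip": 0,"xyz": [0,0,-45],"angular": [0,0,0]},{"grip": 0,"xyz": [0,0,-75],"angular": [0,0,0]},{"grip": 0,"xyz": [-15,30,-75],"angular": [0,0,0]},{"grip": 0,"xyz": [-35,70,-75],"angular": [0,0,0]},{"grip": 0,"xyz": [-55,110,-75],"angular": [0,0,0]},{"grip": 0,"xyz": [-75,150,-75],"angular": [0,0,0]},{"grip": 0,"xyz": [-95,190,-75],"angular": [0,0,0]},{"grip": 0,"xyz": [-115,230,-75],"angular": [0,0,0]},{"grip": 0,"xyz": [-134,268,-75],"angular": [0,0,0]}]'

```text
time_s: 8.3
tcp_pos: [0.4179, -0.3911, 0.1545]
ee_rot: [[0.996, 0.089, -0.002], [0.089, -0.996, 0.001], [-0.002, -0.001, -1.0]]
wrist_force: [1.7, -0.2, 1.3]
gripper_width: 0.008
gripper_force: 0.0
```

Request:
move_arm --series '[{"grip": 0,"xyz": [0,0,20],"angular": [0,0,0]},{"grip": 0,"xyz": [0,0,40],"angular": [0,0,0]},{"grip": 0,"xyz": [0,0,50],"angular": [0,0,0]},{"grip": 0,"xyz": [0,0,50],"angular": [0,0,0]},{"grip": 0,"xyz": [0,0,50],"angular": [0,0,0]}]'

```text
time_s: 8.8
tcp_pos: [0.42, -0.3895, 0.1056]
ee_rot: [[0.996, 0.091, -0.0], [0.091, -0.996, -0.0], [-0.0, 0.0, -1.0]]
wrist_force: [-0.3, 0.4, 0.9]
gripper_width: 0.005
gripper_force: 0.0
```

```bash
python3 - <<'E'
from h import *
a=cap('top');b=cap('side')
s=r.sense();print(s['time_s'],np.array(s['tcp_pos']).round(4),np.array(s['wrist_force']).round(1))
i=np.ascontiguousarray(a['img'][170:290,350:490,::-1]);j=np.ascontiguousarray(b['img'][105:225,250:390,::-1])
cv2.imwrite('pics/s4.png',np.hstack([cv2.resize(x,(399,342),interpolation=cv2.INTER_CUBIC) for x in(i,j)]))
E
```

```text
8.9 [ 0.4205 -0.3895  0.1065] [ 0.6 -0.5 -0.1]
```

View pics/s4.png

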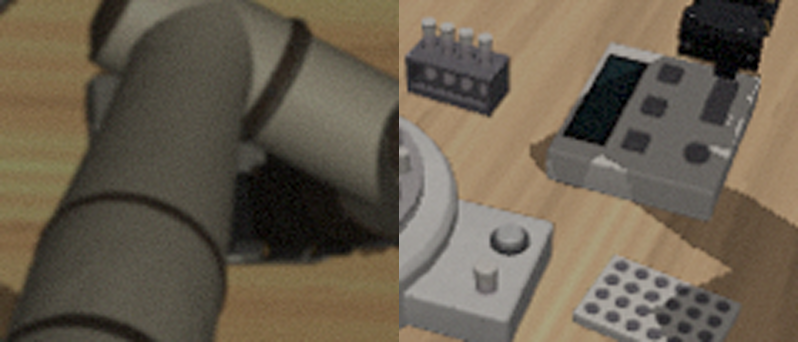

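The fingertips at (725,72) are over the bar key at (718,100). The knob is down at (510,238) and the vial stands at (485,278). Now I'll press straight down.

Request:
move_arm --series '[{"grip": 0,"xyz": [0,0,12],"angular": [0,0,0]},{"grip": 0,"xyz": [0,0,22],"angular": [0,0,0]},{"grip": 0,"xyz": [0,0,28],"angular": [0,0,0]},{"grip": 0,"xyz": [0,0,30],"angular": [0,0,0]},{"grip": 0,"xyz": [0,0,32],"angular": [0,0,0]},{"grip": 0,"xyz": [0,0,34],"angular": [0,0,0]},{"grip": 0,"xyz": [0,0,36],"angular": [0,0,0]},{"grip": 0,"xyz": [0,0,37],"angular": [0,0,0]},{"grip": 0,"xyz": [0,0,37],"angular": [0,0,0]}]'

```text
time_s: 9.8
tcp_pos: [0.4195, -0.3893, 0.0694]
ee_rot: [[0.996, 0.09, -0.0], [0.09, -0.996, -0.0], [-0.0, 0.0, -1.0]]
wrist_force: [-3.2, 2.4, 7.3]
gripper_width: 0.005
gripper_force: 3.5
```

Request:
move_arm --series '[{"grip": 0,"xyz": [0,0,0.7],"angular": [0,0,0]},{"grip": 0,"xyz": [0,0,1.4],"angular": [0,0,0]},{"grip": 0,"xyz": [0,0,2],"angular": [0,0,0]},{"grip": 0,"xyz": [0,0,2],"angular": [0,0,0]}]'

```text
time_s: 10.2
tcp_pos: [0.4196, -0.3893, 0.0692]
ee_rot: [[0.996, 0.091, -0.0], [0.091, -0.996, -0.001], [-0.0, 0.001, -1.0]]
wrist_force: [-4.6, 5.7, 16.6]
gripper_width: 0.005
gripper_force: 8.3
```

The key is fully down, with a hard stop at tip height 0.044. I'll lift off and back away.

Request:
move_arm --series '[{"grip": 0,"xyz": [0,0,-3],"angular": [0,0,0]},{"grip": 0,"xyz": [0,0,-8],"angular": [0,0,0]},{"grip": 0,"xyz": [0,0,-25],"angular": [0,0,0]},{"grip": 0,"xyz": [0,0,-55],"angular": [0,0,0]},{"grip": 0,"xyz": [0,0,-95],"angular": [0,0,0]},{"grip": 0,"xyz": [0,40,-120],"angular": [0,0,0]},{"grip": 0,"xyz": [0,80,-120],"angular": [0,0,0]},{"grip": 0,"xyz": [0,120,-120],"angular": [0,0,0]},{"grip": 0,"xyz": [0,150,-120],"angular": [0,0,0]},{"grip": 0,"xyz": [0,150,-120],"angular": [0,0,0]}]'

```text
time_s: 11.2
tcp_pos: [0.4332, -0.5423, 0.185]
ee_rot: [[0.996, 0.087, 0.001], [0.087, -0.996, -0.001], [0.001, 0.001, -1.0]]
wrist_force: [0.2, 0.9, -1.3]
gripper_width: 0.003
gripper_force: 0.0
```

```bash
python3 - <<'E'
from h import *
b=cap('side');save(b,'s5.png',None,1.4)
s=r.sense();print(s['time_s'],np.array(s['tcp_pos']).round(4),np.array(s['wrist_force']).round(1))
E
```

```text
11.25 [ 0.4331 -0.5404  0.1851] [-0.3  0.5  0.5]
```

View pics/s5.png

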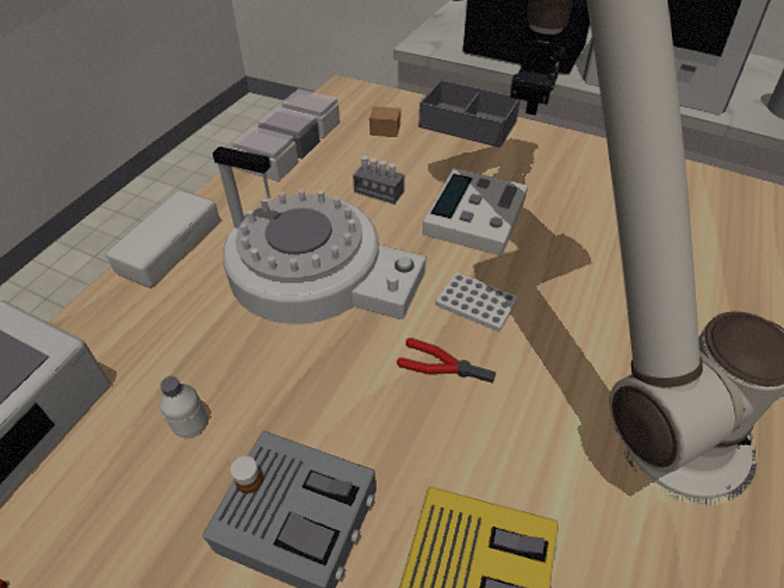

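The keypad at (475,210), the jar at (245,473), the vial at (392,283) and everything else stand where they were. The wide rocker at (305,538) is flat, the plunger at (403,266) is down, and the arm is clear.

```bash
python3 -c "
from station import r
print(r.finish_job())"
```

```text
the job is handed in; nothing more can be done
None
```

The job is handed in: the wide rocker was pushed fully down, the lock plunger pushed home, then the bar key pressed fully down and let go, in that order at about 11 s, with no sign in the last camera view of anything else having moved.

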